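# Seat a snap cap with the guarded bench capping press

## Robot

A 6-joint arm with a two-finger parallel gripper is mounted at the origin on the work surface. World frame = base frame: x ahead of the robot, y to its left, z up, the work surface at z = 0. Lengths are in mm, angles in rad, forces in N, time in s.
With the tool pointing down it reaches from about 350 to 975 mm from the base axis. Payload 7.1 kg.
Tool frame: the origin (TCP) lies midway between the tips of the shut fingers; the grasp point (between the pads) lies 19 mm behind it; z points along the fingers, y is the direction in which the jaws open and shut (so a half turn about z gives the same grasp; the last joint's range is limited). The gripper opens to 88 mm and grips with 3 to 60 N. Pads are 20 mm wide; open, the fingers measure 115 mm over their backs; the gripper's body (75 mm by 178 mm) begins 61 mm behind the grasp point.
Start: joints at [1.293, 0.423, 1.63, -0, 1.089, -0.019], TCP at [159.919, 604.178, 195.675] pointing down, gripper open.
Joint ranges: [-3, 3], [-0.9, 2.11], [0.09, 2.58], [-1.31, 4.45], [0.11, 2.69], [-2.54, 2.54]. Speed limits (rad/s): [2.39, 2.39, 3.01, 3.14, 3.14, 3.14].

## Interface

Orientations are given as a 3x3 rotation matrix whose columns are the frame's x, y, z axes.
In Python, from plant import r gives the robot as it stands. Calls block until the motion is done:
- r.move_pose(position, orientation): joint-space move of the TCP to a pose.
- r.line_to(position, orientation=None, v=150, f_stop=None): straight line of the TCP; orientation=None keeps the orientation; v is the mean speed in mm/s. With f_stop (N) it stops when the force on the tool has changed by that much, and returns True; else False.
- r.move_j(angles): joint-space move.
- r.open() and r.grab(): open the fingers fully, or close them until they stop; the grip force is fixed at half the most.
- r.wait(seconds).
- r.solve_ik(position, orientation): joint angles nearest the present ones, or None.
- r.grab_frame(name): name is "side" or "top"; returns the picture (400x640x3 uint8, red, green, blue); there is no depth.
- r.camera_params(name): a dict with "vfov" (degrees; the focal length in pixels is half the picture's height over the tangent of half this angle, whatever the lens; pixels are square), "cx", "cy" (the principal point, pixels), "extrinsics" (4x4, takes a point from world to camera coordinates). Camera axes: x right, y up, looking along -z (the intrinsics and any distortion apply to the point x, -y, -z); pixel columns grow to the right and rows downward; lengths in mm; the calibration is good to about 2 mm. A picture is of the moment at which its call begins. camera_params takes no time and is no camera call.
A pose or a line that the arm cannot do raises r.PlanningError and nothing moves.
- r.job_done(): hands the job in, once; it reports no verdict.
Readings, each from a call of its own:
- r.get_clock(): time.
- r.get_q(): joint angles.
- r.get_joint_vel(): joint speeds.
- r.get_joint_torque(): joint torques, N m.
- r.get_tool_pos(): TCP position.
- r.get_orientation(): TCP orientation.
- r.get_force(): force on the tool from outside, world axes, zero at the start.
- r.get_moment(): the same for the moment, N m.
- r.get_grip_width(): opening from 0.0 (shut) to 1.0 (fully open).
Only numpy, scipy, OpenCV 4.12 (cv2) and the standard library are available. Lean on these libraries where they do the work, as an engineer would, in place of code of your own. Each camera call takes 0.05 s, during which the arm holds its last target.

## Task

A snap cap is standing proud on the vial in the bench capping press. With the fingertips, reach in through the yellow-framed window of the press guard, push the lever's blue palm pad right down to its stop and keep it there for a moment so that the cap is seated, then let the lever come all the way back up and take the hand out. Do not touch the guard or its frame at any time, and leave the vial and everything else on the bench where it is.

Things in the scene. Friction and masses are not known exactly. Their poses are not given: they have to be found in the camera images.
- press: hand-lever bench capping press, bolted down, grey cast base 335 x 200 x 22 mm with a column and head, 265 mm high over its guard. Origin on the bench top straight below the ram and the vial; x axis runs level from the lever's pad (front, -x) to the column (rear, +x), y to the left seen from the front, z up. It stands at a different place and yaw each time.
- guard: the fixed guard of the press, same origin and axes as the press: clear front, clear roof that slopes up 12 degrees to the rear, sides clear below and white above; a box 215 mm long (x -185 to +30), 196 mm wide, its roof about 216 mm high at the front and 262 mm at the rear. The roof has one hand window, edged with a flat yellow frame 12 mm wide and 6 mm thick.
- window (a point): centre of the window opening, in the plane of the sloping roof; axes as the press (not tilted with the roof). The opening is 120 mm wide along y and 100 mm long up the slope (98 mm seen from above; its front edge is 10 mm lower and its rear edge 10 mm higher than this point). The frame reaches 3 mm above and below the plane.
- pad_top (a point): centre of the top of the blue round palm pad (48 mm diameter, 18 mm thick, nearly flat top) at the front end of the press lever. With the lever up it lies 10 mm straight below the window's centre; with the lever at its stop it has gone 26 mm lower, on an almost vertical path. Nothing stands between window and pad.
- press_lever (a joint): angle of the press lever (rad): 0 = up at rest, 0.14 = fully down at its stop. Its pivot lies 187 mm behind the pad. A spring brings it back up: about 3 N on the pad to start it, some 4 N half-way and about 10 N near the stop while the cap goes on; the stop is hard.
- snap_cap (a joint): how far the white cap has been pushed onto the vial in the press (m): 0 = proud, 0.004 = seated flush. It stays where it is pushed; the ram only meets it in the last half of the lever's travel.
- vial: 10 ml glass vial, 22 mm diameter, standing in the nest below the ram inside the guard; origin at the centre of its underside. To be left standing there.
- rack: fixed grey vial rack, 75 x 105 x 32 mm, beside the press; origin under its centre
- vial_a: capped vial, 22 mm diameter and 48 mm tall, in the rack; origin under its centre; not to be disturbed
- vial_b: capped vial like vial_a, in the rack; not to be disturbed
- tray: red slide tray, 95 x 75 x 22 mm, beside the press; origin under its centre; not to be disturbed
- dropper: amber dropper bottle with black bulb, 28 mm diameter and 79 mm tall, standing in the red tray; origin under its centre; not to be disturbed
- tally: steel tally counter, 44 mm diameter and 31 mm high; origin under its centre; not to be disturbed
- cap_tub: white tub of spare caps, 68 mm diameter at the rim and 45 mm high; origin under its centre; not to be disturbed
- slide_box: orange slide box, 85 x 100 x 28 mm; origin under its centre; not to be disturbed

How it is judged (in metres and radians):
On the way, in this order (a step that is already met when the one before it is completed fails the run):
1. the lever is pressed right down to its stop and kept there for a moment (value of joint press_lever above 0.125 rad), for 0.3 s.
2. the lever has come back up (value of joint press_lever below 0.015 rad), for 0.2 s.
At the end, for the whole second after the job is handed in: The cap is pushed at least 3 of its 4 mm onto the vial, the lever is back up (within 0.015 rad), the vial still stands upright in the press nest (within 6 mm) and at rest (value of joint snap_cap above 0.003 m and value of joint press_lever below 0.015 rad and distance of vial from where it was at the start of the episode below 0.006 m and angle between vial's own z axis and vertical below 0.15 rad and linear speed of vial below 0.02 m/s); the robot touches nothing.
It fails at once if the robot touches the guard or its window frame (contact force between any of the fingers, the arm and guard above 0.3 N).
It fails at once if the vial is taken out of the nest (distance of vial from where it was at the start of the episode above 0.01 m).
It fails at once if anything else on the bench is moved or lifted more than 15 mm (distance of any of tray, dropper, tally, cap_tub, slide_box, vial_a, vial_b from where it was at the start of the episode above 0.015 m).
It also fails if it takes over 38 s, if anything falls off the work surface, if the arm or the gripper's body presses on something with over 40 N, if the wrist force passes 120 N, or if a joint passes its speed limit or range.

## Working session

There is one attempt and no reset: what is moved stays moved. The work goes in short steps, each a Python script; the robot and the scene stay as the last script left them, time stands still between calls to the robot, and variables do not carry over. Pictures are saved under pics/ and viewed, and the job is handed in when it is done.

```bash
mkdir -p pics; ls
python3 - <<'E'
from plant import r
import cv2
for n in("side","top"):
    f=r.grab_frame(n); cv2.imwrite(f"pics/{n}0.png",f[:,:,::-1]); print(n,r.camera_params(n))
print(r.get_clock(),r.get_force())
E
```

```text
pics
side {'vfov': 54.23328873032548, 'cx': 323.87255164450045, 'cy': 205.58676878154452, 'extrinsics': array([[-8.64517392e-01,  5.02475495e-01, -1.13161655e-02,
         4.64355743e+02],
       [-3.69445505e-01, -6.20049681e-01,  6.92133233e-01,
         1.54581631e+02],
       [ 3.40763404e-01,  6.02541924e-01,  7.21681046e-01,
        -1.48128806e+03],
       [ 0.00000000e+00,  0.00000000e+00,  0.00000000e+00,
         1.00000000e+00]])}
top {'vfov': 46.910050909588364, 'cx': 315.5572728585514, 'cy': 200.70533419539768, 'extrinsics': array([[ 2.84642601e-02, -9.99573509e-01,  6.52580098e-03,
         6.82502083e+01],
       [ 9.82548587e-01,  2.91787737e-02,  1.83703223e-01,
        -6.27814334e+02],
       [-1.83815290e-01,  1.18294019e-03,  9.82960091e-01,
        -1.27923049e+03],
       [ 0.00000000e+00,  0.00000000e+00,  0.00000000e+00,
         1.00000000e+00]])}
0.1 [-0.38664182 -0.32883086  0.60717638]
```

View pics/side0.png

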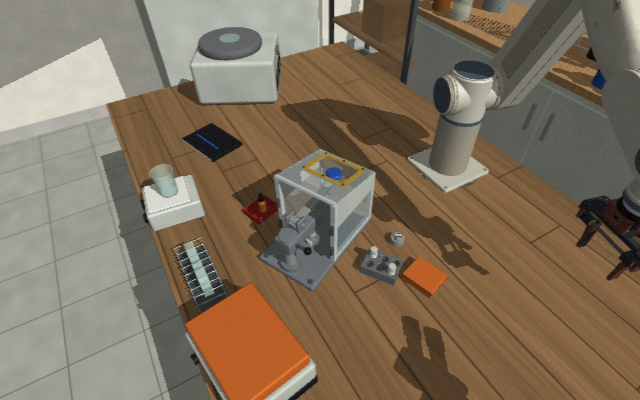

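View pics/top0.png

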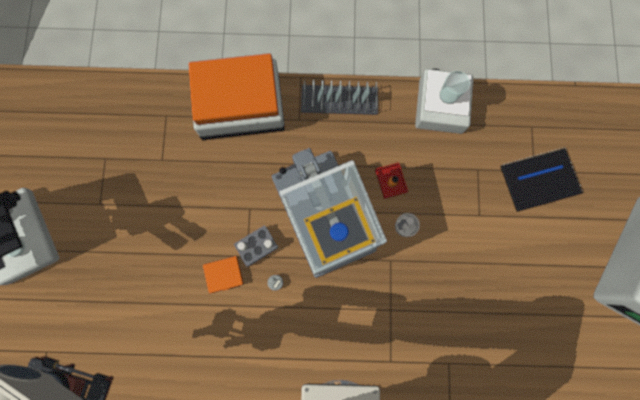

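The pictures show the press near the middle: the window is at about (338,230) in the top view and (335,170) in the side view. I'll enlarge both.

Run:
```python
import cv2
a=cv2.imread("pics/side0.png")[140:220,265:385]; cv2.imwrite("pics/side_c.png",cv2.resize(a,None,fx=6.5,fy=6.5,interpolation=cv2.INTER_CUBIC))
a=cv2.imread("pics/top0.png")[185:280,285:395]; cv2.imwrite("pics/top_c.png",cv2.resize(a,None,fx=6,fy=6,interpolation=cv2.INTER_CUBIC))
```

```text
(no output)
```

View pics/side_c.png

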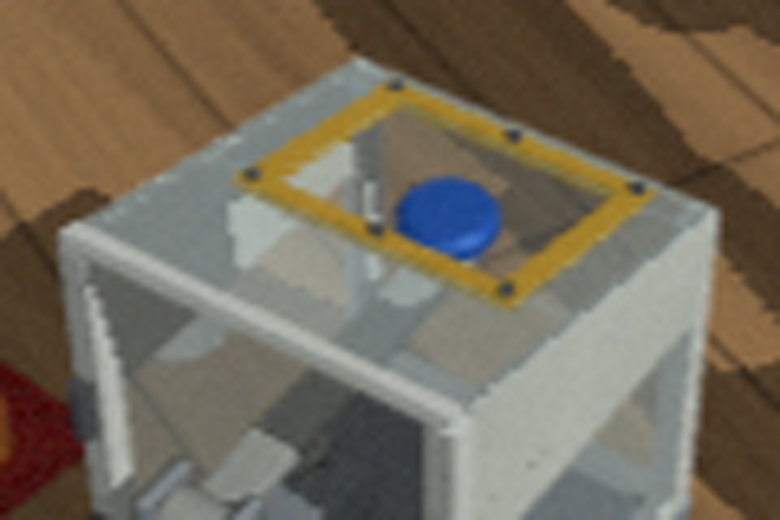

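View pics/top_c.png

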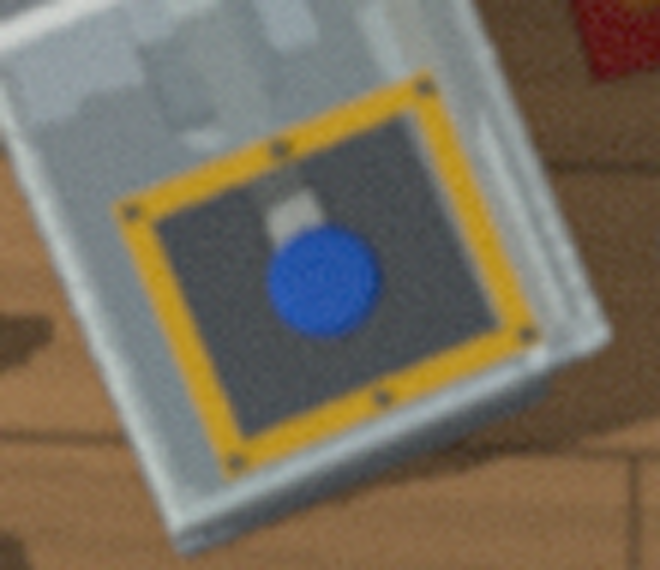

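```bash
cat > vis.py <<'E'
import numpy as np
from plant import r
def proj(P,n,k1=0):
    c=r.camera_params(n); f=200/np.tan(np.radians(c['vfov']/2))
    E=c['extrinsics']; p=np.atleast_2d(P)@E[:3,:3].T+E[:3,3]
    x=p[:,0]/-p[:,2]; y=-p[:,1]/-p[:,2]; s=1+k1*(x*x+y*y)
    return np.c_[c['cx']+f*x*s,c['cy']+f*y*s]
E
cat > fit.py <<'E'
from vis import *
from scipy.optimize import least_squares
cv=lambda a,s,ox,oy:(np.array(a,float)+.5)/s-.5+[ox,oy]
S=cv([(506,289),(375,229),(251,174),(396,85),(513,135),(637,187)],6.5,265,140)
T=cv([(131,212),(281,148),(425,87),(527,333),(382,398),(235,462)],6,285,185)
sl=np.radians(12)
def pts(p,hy=66,hx=56,dz=3):
    x,y,z,w=p[:4]; c,s=np.cos(w),np.sin(w)
    L=np.array([(1,1),(1,0),(1,-1),(-1,-1),(-1,0),(-1,1)])*[hx,hy]
    P=np.c_[L[:,0]*np.cos(sl)-dz*np.sin(sl),L[:,1],L[:,0]*np.sin(sl)+dz*np.cos(sl)]
    return P@np.array([[c,s,0],[-s,c,0],[0,0,1]])+[x,y,z]
def fit(use,free=False):
    def res(p):
        P=pts(p,*(p[4:6] if free else ()))
        o=[]
        if 's' in use:o.append(proj(P,'side')-S)
        if 't' in use:o.append(proj(P,'top')-T)
        return np.concatenate(o).ravel()
    f=least_squares(res,[600,50,235,.4]+([66,56] if free else []))
    print(use,f.x.round(3),'rms',np.sqrt(np.mean(f.fun**2)).round(3)); return f
if __name__=="__main__":
    for u in('st','s','t'): fit(u)
    f=fit('st',True); print(f.fun.reshape(-1,2).round(2))
    f=fit('st')
    x=f.x
    # pad top centre is 10mm below centre
    for n in('side','top'): print(n,proj(x[:3]-[0,0,10],n), proj(x[:3],n))
    print(proj(r.get_tool_pos(),'side'),proj(r.get_tool_pos(),'top'),proj([0,0,0],'side'))
E
python3 fit.py
```

```text
st [5.19642e+02 2.55980e+01 2.32136e+02 4.36000e-01] rms 0.361
s [5.17395e+02 2.45730e+01 2.30056e+02 4.38000e-01] rms 0.108
t [5.20353e+02 2.50120e+01 2.33269e+02 4.34000e-01] rms 0.177
st [5.19648e+02 2.55950e+01 2.32136e+02 4.36000e-01 6.61320e+01 5.58360e+01] rms 0.358
[[-0.55 -0.09]
 [-0.45 -0.04]
 [-0.47 -0.32]
 [-0.71 -0.19]
 [-0.4  -0.05]
 [-0.31  0.16]
 [-0.21  0.3 ]
 [-0.64  0.51]
 [-0.29  0.31]
 [-0.19  0.53]
 [-0.2   0.2 ]
 [-0.09  0.14]]
st [5.19642e+02 2.55980e+01 2.32136e+02 4.36000e-01] rms 0.361
side [[332.68568074 170.81235902]] [[332.70298883 168.17772089]]
top [[339.03796416 230.87608851]] [[339.26550745 230.39618498]]
[[589.5094079  266.47747486]] [[ 96.94967141 373.06876635]] [[446.30397525 164.8299795 ]]
```

The fit of the six frame screws gives a window centre of about (519.6, 25.6, 232) and a yaw of 0.436. The two cameras agree within about 3 mm, and the pad is where it should be. I'll shut the fingers and hover above the window.

```bash
cat > pose.py <<'E'
import numpy as np
W=np.array([519.4,25.4,232.2]); yaw=.436
def R(a): # tool z down, y_tool along press y
    c,s=np.cos(a),np.sin(a)
    return np.array([[c,s,0],[s,-c,0],[0,0,-1.]])
E
python3 - <<'E'
from plant import r; from pose import *; import cv2
from vis import proj
print(r.get_orientation().round(2))
best=min((R(yaw),R(yaw+np.pi)),key=lambda M:abs((lambda q:9 if q is None else q[5])(r.solve_ik(W+[0,0,120],M))))
print(best.round(2), r.solve_ik(W+[0,0,120],best))
np.save('R.npy',best)
r.grab()
p=r.get_tool_pos(); r.line_to([p[0],p[1],350],v=200)
r.move_pose(W+[0,0,120],best)
r.line_to(W+[0,0,30],v=120)
print(r.get_tool_pos(),r.get_clock(),r.get_force(),r.get_grip_width())
for n in("side","top"):
    f=r.grab_frame(n); uv=proj(r.get_tool_pos(),n)[0]; print(n,uv)
    x,y=int(uv[0])-60,int(uv[1])-50
    c=cv2.resize(f[y:y+100,x:x+120,::-1],None,fx=6,fy=6,interpolation=cv2.INTER_CUBIC); print(x,y); cv2.imwrite(f"pics/{n}1.png",c)
E
```

```text
[[-0.97  0.26 -0.  ]
 [ 0.26  0.97 -0.  ]
 [ 0.   -0.   -1.  ]]
[[ 0.91  0.42  0.  ]
 [ 0.42 -0.91  0.  ]
 [ 0.    0.   -1.  ]] [ 2.59779504e-02  1.14255218e-01  1.67990294e+00 -4.44089210e-16
  1.34743450e+00  1.16077428e+00]
[519.91739957  25.48665928 262.82148376] 5.6917 [-0.05407113  0.52281972 -0.95675443] 0.004896621774617867
side [332.60976817 159.82634239]
272 109
top [340.06510682 228.69389059]
280 178
```

View pics/side1.png

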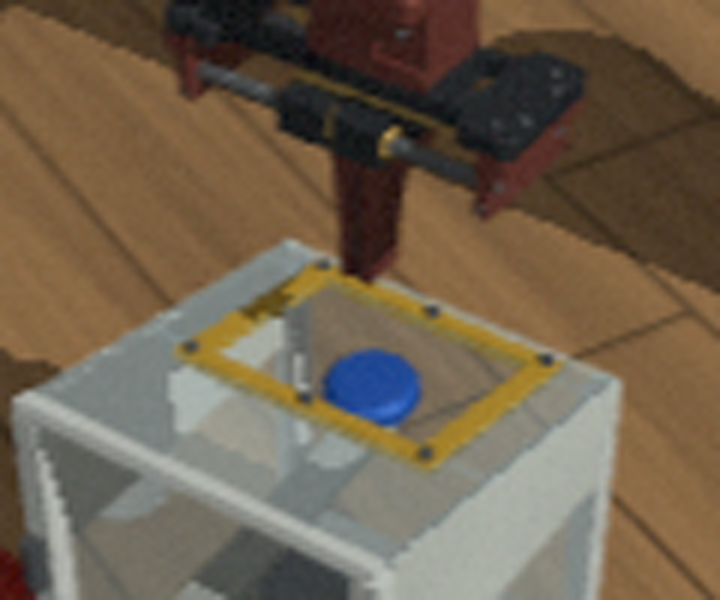

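View pics/top1.png

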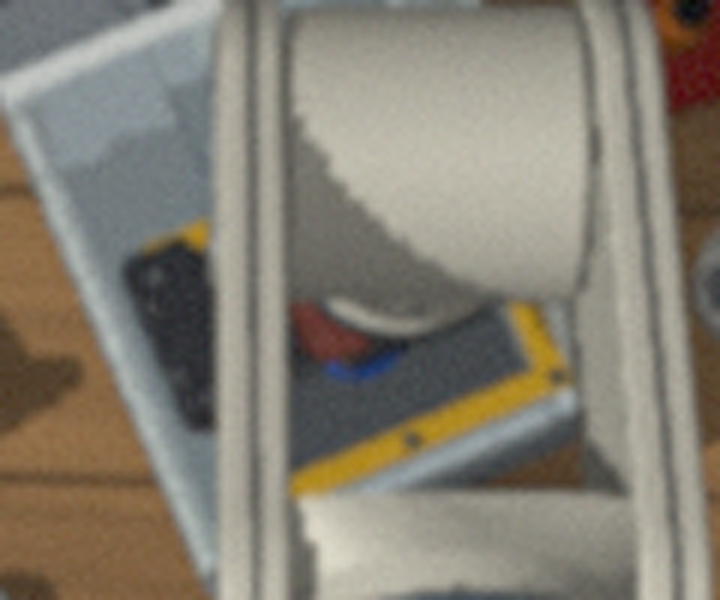

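The side view shows the tip at about crop (362,280), which is px (332,156), but the projection predicts row 160. That is too far off, so I'll check it against other views of the hand, including the start pictures, before going lower.

Run:
```python
from vis import *; from pose import *; import cv2
a=cv2.imread("pics/side0.png")[190:310,540:640]; cv2.imwrite("pics/s0g.png",cv2.resize(a,None,fx=5,fy=5,interpolation=cv2.INTER_CUBIC))
a=cv2.imread("pics/top0.png")[300:400,0:160]; cv2.imwrite("pics/t0g.png",cv2.resize(a,None,fx=5,fy=5,interpolation=cv2.INTER_CUBIC))
for n in("side","top"):
    c=r.camera_params(n)['extrinsics']; print(n,-c[:3,:3].T@c[:3,3])
    print(proj([[0,0,0],[159.9,604.2,195.7],r.get_tool_pos()],n).round(1))
    for z in (0,20,40):print(z,proj([[100,100,z],[100,-100,z],[75,75,z],[75,-75,z]],n).round(1).tolist())
```

```text
side [963.32186505 755.05906395 967.28115584]
[[446.3 164.8]
 [589.8 266.5]
 [332.6 159.8]]
0 [[444.4, 189.9], [408.8, 159.0], [444.9, 183.3], [418.0, 160.5]]
20 [[445.6, 185.8], [409.5, 155.0], [446.1, 179.2], [418.9, 156.4]]
40 [[446.9, 181.6], [410.3, 150.8], [447.3, 175.0], [419.8, 152.2]]
top [ 379.77327115   88.0532058  1372.31864607]
[[340.2 426.9]
 [ 96.6 373.1]
 [340.1 228.7]]
0 [[305.3, 387.8], [376.3, 389.8], [313.9, 397.5], [367.4, 399.0]]
20 [[305.2, 389.4], [377.3, 391.4], [313.9, 399.2], [368.2, 400.7]]
40 [[305.1, 391.0], [378.3, 393.1], [314.0, 401.0], [369.1, 402.5]]
```

View pics/s0g.png

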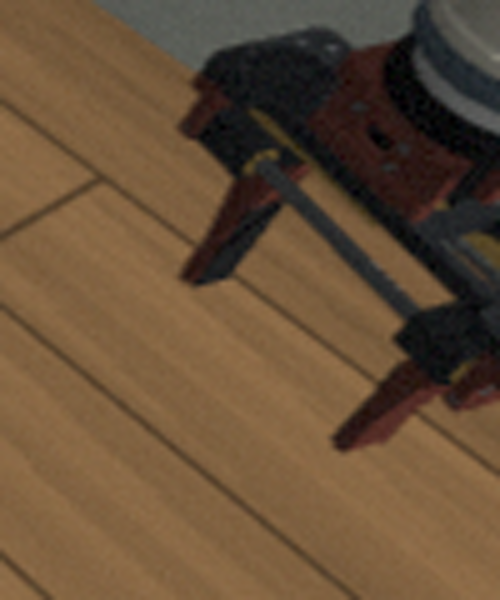

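View pics/t0g.png

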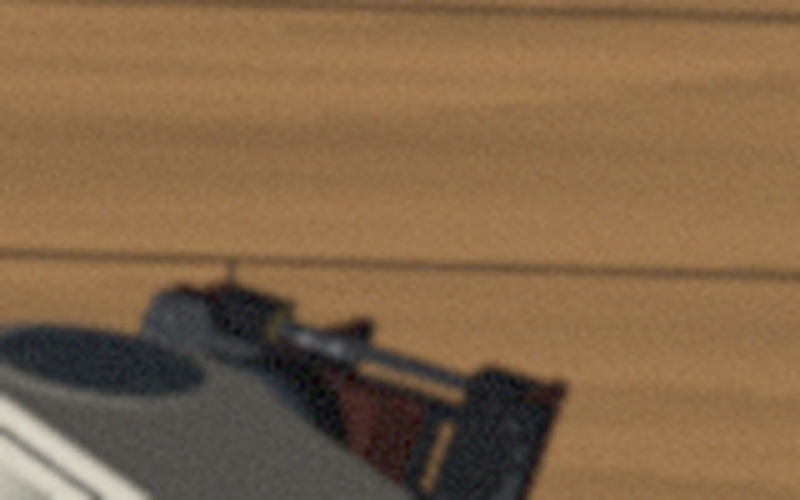

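Run:
```python
from vis import *; from pose import *; import cv2
R0=np.load('R.npy'); t=np.array(r.get_tool_pos())
for n,ox,oy in(("side",272,109),("top",280,178)):
    im=cv2.imread(f"pics/{n}1.png")
    for h,col,a,b in((0,(0,255,0),10,13.5),(19,(255,255,0),10,13.5),(80,(255,0,255),37.5,89)):
        P=np.array([[a,b,-h],[a,-b,-h],[-a,-b,-h],[-a,b,-h]])@R0.T+t
        uv=((proj(P,n)-[ox,oy]+.5)*6).astype(int)
        cv2.polylines(im,[uv],True,col,1)
    cv2.imwrite(f"pics/{n}1o.png",im)
```

```text
(no output)
```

View pics/side1o.png

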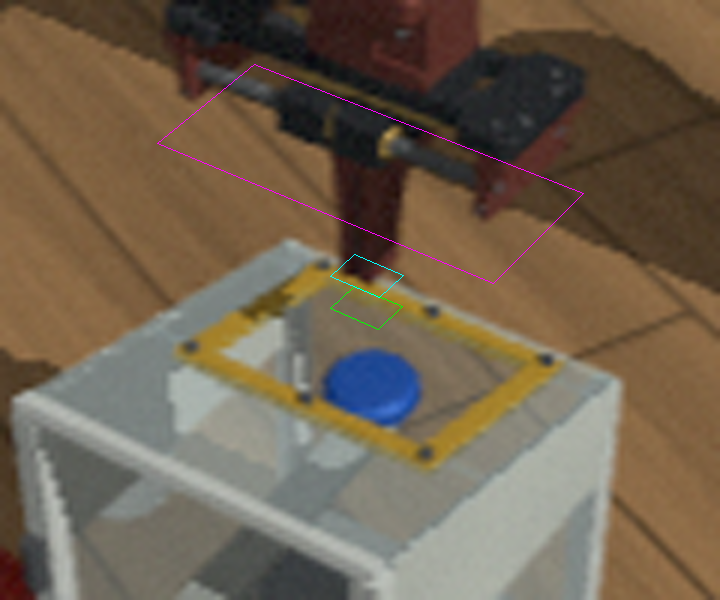

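View pics/top1o.png

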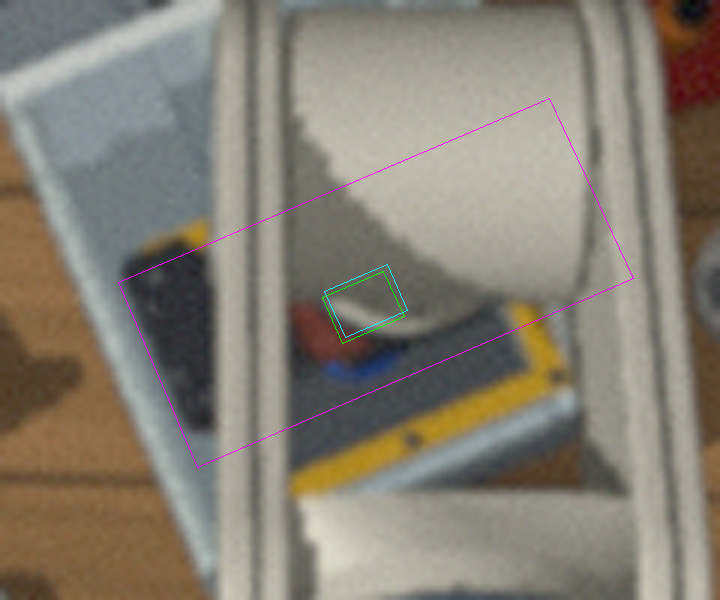

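The body and fingers both sit a little above or behind the model in the side view. The cause is either a height offset or a horizontal one of up to about 17 mm. Both leave at least 20 mm of clearance in the window, so a gentle touch on the pad should tell which it is.

Run:
```python
from vis import *; from pose import *; import cv2
R0=np.load('R.npy')
h=r.line_to([W[0],W[1],212],v=25,f_stop=2)
print(h,r.get_tool_pos(),r.get_force(),r.get_clock())
for n,ox,oy in(("side",272,119),("top",280,178)):
    f=r.grab_frame(n); cv2.imwrite(f"pics/{n}2.png",cv2.resize(f[oy:oy+100,ox:ox+120,::-1],None,fx=6,fy=6,interpolation=cv2.INTER_CUBIC))
```

```text
False [519.46697921  25.37958878 212.10732344] [ 0.45749665 -0.01556948  0.37572298] 7.95
```

View pics/side2.png

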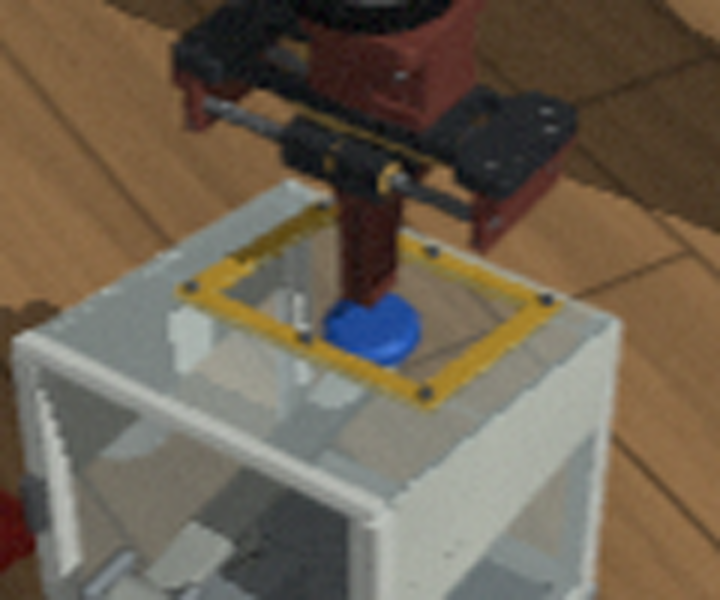

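No contact at TCP z = 212. In the picture the tip (375,305) is still about 14 mm above the pad, so the real tips sit roughly 18 mm behind the reported TCP. Before going deeper I need to know how low the gripper's outer brackets will hang over the roof.

Run:
```python
from vis import *; from pose import *
from scipy.optimize import least_squares
R0=np.load('R.npy'); t=np.array(r.get_tool_pos())
o=lambda uv:(np.array(uv)+.5)/6-.5+[272,119]
fn=lambda a,b,h:proj(np.array([a,b,-h])@R0.T+t,'side')[0]
for name,uv in(("R",(480,248)),("L",(192,131)),("tip low",(375,306))):
  for a in(-37,-20,0,20,37):
    s=least_squares(lambda p:fn(a,p[0],p[1])-o(uv),[0,50]).x; print(name,'a',a,'b,h',s.round(1),'z at TCP172',(172+s[1]).round(0),'roof',round(232+.2126*a,0))
```

```text
R a -37 b,h [-39.5  43.3] z at TCP172 215.0 roof 224.0
R a -20 b,h [-49.4  59.5] z at TCP172 232.0 roof 228.0
R a 0 b,h [-61.   78.6] z at TCP172 251.0 roof 232.0
R a 20 b,h [-72.7  97.6] z at TCP172 270.0 roof 236.0
R a 37 b,h [-82.5 113.8] z at TCP172 286.0 roof 240.0
L a -37 b,h [131.2  40.3] z at TCP172 212.0 roof 224.0
L a -20 b,h [117.4  56.6] z at TCP172 229.0 roof 228.0
L a 0 b,h [101.2  75.7] z at TCP172 248.0 roof 232.0
L a 20 b,h [85.  94.8] z at TCP172 267.0 roof 236.0
L a 37 b,h [ 71.3 111.1] z at TCP172 283.0 roof 240.0
tip low a -37 b,h [ 19.7 -21.7] z at TCP172 150.0 roof 224.0
tip low a -20 b,h [ 8.5 -4. ] z at TCP172 168.0 roof 228.0
tip low a 0 b,h [-4.7 16.8] z at TCP172 189.0 roof 232.0
tip low a 20 b,h [-17.9  37.6] z at TCP172 210.0 roof 236.0
tip low a 37 b,h [-29.2  55.2] z at TCP172 227.0 roof 240.0
```

View pics/top2.png

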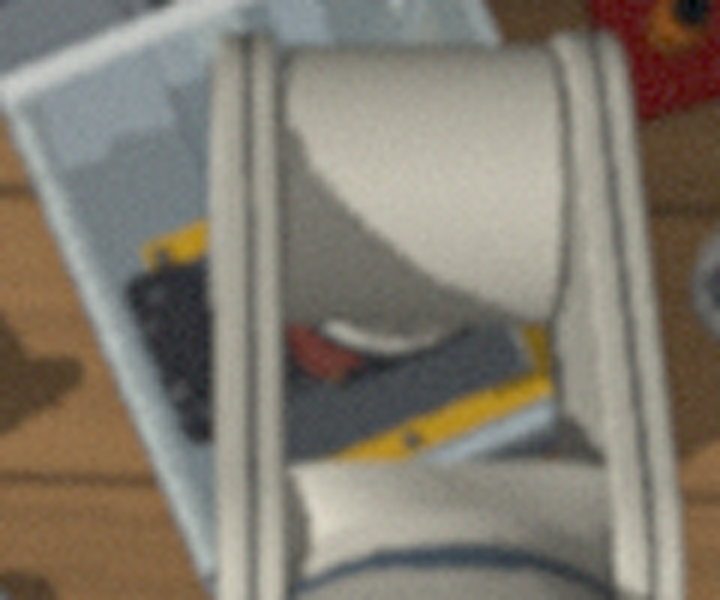

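The brackets work out at about 100 mm behind the TCP, which leaves at least 25 mm over the roof at full press. I'll carry on down gently until contact.

Run:
```python
from vis import *; from pose import *; import cv2
h=r.line_to([W[0],W[1],184],v=20,f_stop=2)
t=np.array(r.get_tool_pos());print(h,t,r.get_force(),r.get_clock())
for n,ox,oy in(("side",272,119),):
    f=r.grab_frame(n); cv2.imwrite(f"pics/{n}3.png",cv2.resize(f[oy:oy+100,ox:ox+120,::-1],None,fx=6,fy=6,interpolation=cv2.INTER_CUBIC))
```

```text
True [519.04850638  25.31910325 193.46543401] [ 1.38716927 -0.40351945  2.60888116] 8.95
```

View pics/side3.png

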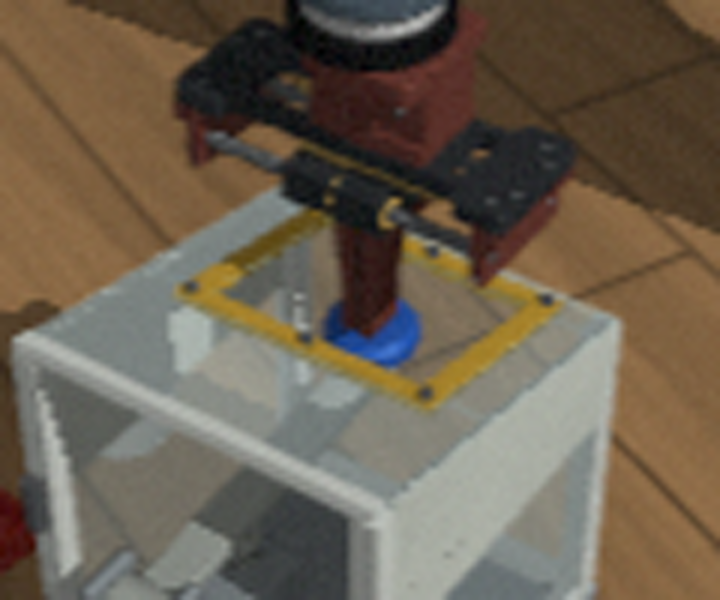

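Contact is at TCP z = 193.5 with the tip on the middle of the pad (372,330) and well inside the frame. Next is the press down to the hard stop, a hold, then release.

Run:
```python
from vis import *; from pose import *; import cv2
h=r.line_to([W[0],W[1],180],v=25,f_stop=22); print(h,r.get_tool_pos(),r.get_force())
h=h or r.line_to([W[0],W[1],162],v=20,f_stop=22)
print(h,r.get_tool_pos(),r.get_force(),r.get_clock())
r.wait(.3); print(r.get_tool_pos(),r.get_force())
f=r.grab_frame('side'); cv2.imwrite("pics/side4.png",cv2.resize(f[119:219,272:392,::-1],None,fx=6,fy=6,interpolation=cv2.INTER_CUBIC))
```

```text
False [518.94276704  25.36937877 179.65281805] [-2.53077382 -0.65655089  4.29922288]
True [517.98586666  24.84002759 168.22373983] [-4.00795001 -0.90281231 11.88006243] 10.35
[518.04370578  24.84942769 168.27743882] [-4.05693445 -0.303099   12.69645357]
```

View pics/side4.png

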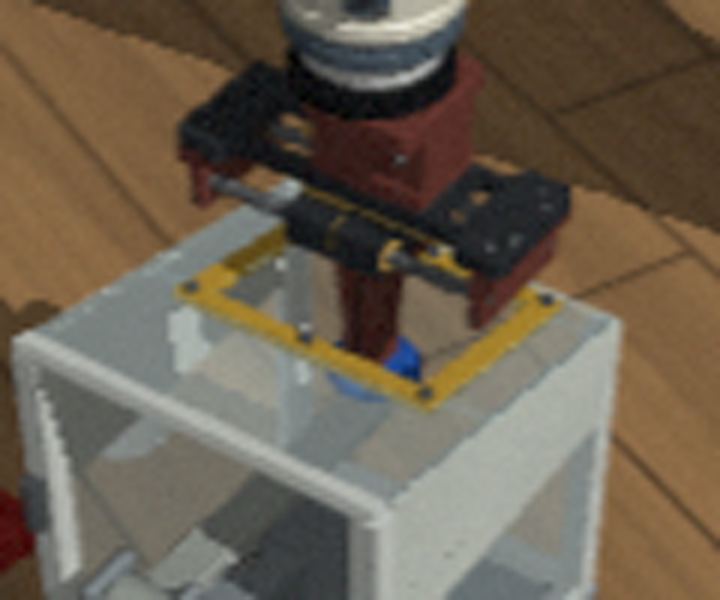

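The travel is 25.2 mm, but the residual force is only 12.7 N. I'll push on a little to be sure of the stop, hold, then withdraw.

Run:
```python
from vis import *; from pose import *; import cv2
h=r.line_to([W[0],W[1],164.5],v=10,f_stop=25)
print(h,r.get_tool_pos(),r.get_force(),r.get_clock())
r.wait(.6); print(r.get_tool_pos(),r.get_force())
for z in(185,194,200,240,330):
    r.line_to([W[0],W[1],z],v=40 if z<230 else 100); print(r.get_tool_pos().round(1),r.get_force().round(1))
p=r.get_tool_pos(); r.line_to([p[0]-20,300,360],v=200)
r.wait(.3)
print(r.get_clock())
for n,ox,oy,w in(("side",250,140,140),("top",260,140,140)):
    f=r.grab_frame(n); cv2.imwrite(f"pics/{n}5f.png",f[:,:,::-1]); cv2.imwrite(f"pics/{n}5.png",cv2.resize(f[oy:oy+150,ox:ox+w,::-1],None,fx=4,fy=4,interpolation=cv2.INTER_CUBIC))
```

```text
True [517.92398126  24.80967609 168.22537269] [-4.09701054 -0.43218909 13.20173018] 11.0167
[517.93232243  24.81294297 168.23583286] [-3.48140853  0.37393749 11.90146744]
[519.9  25.7 185.1] [0.7 2.5 4.1]
[519.6  25.2 194.2] [ 1.6 -0.4  2.6]
[519.3  25.4 200.1] [ 0.3 -0.6  0. ]
[519.2  25.4 239.8] [-0.5  0.3  0. ]
[519.   25.4 329.3] [ 0.4  0.3 -0.1]
16.325
```

View pics/side5.png

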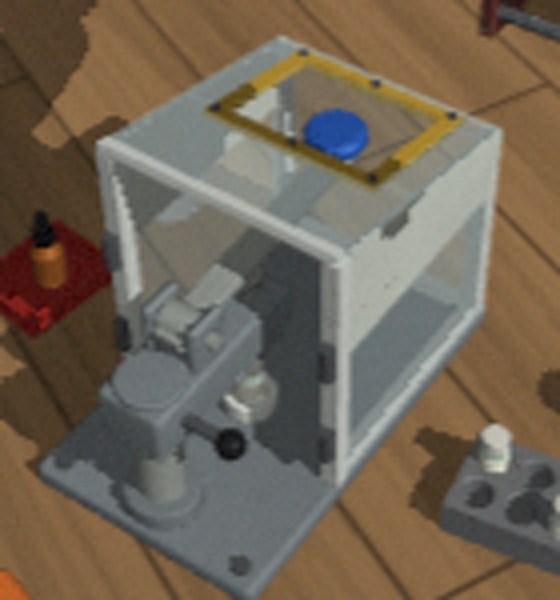

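View pics/top5f.png

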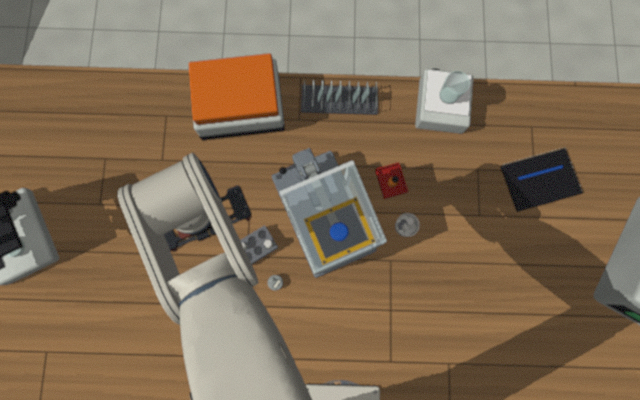

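Run:
```python
import cv2,numpy as np
a=cv2.imread("pics/side0.png")[222:262,292:332];b=cv2.imread("pics/side5f.png")[222:262,292:332]
cv2.imwrite("pics/cmp.png",cv2.resize(np.hstack([a,b]),None,fx=9,fy=9,interpolation=cv2.INTER_CUBIC))
```

```text
(no output)
```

View pics/cmp.png

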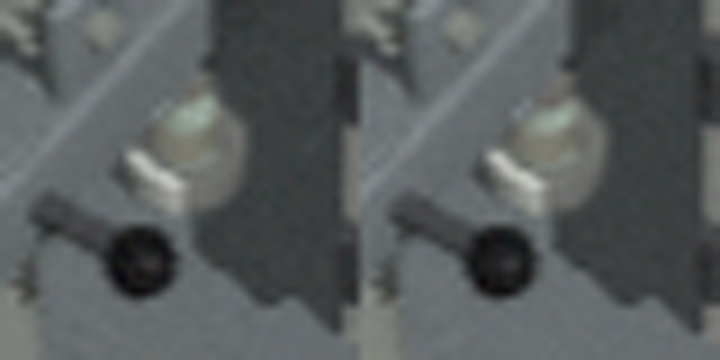

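The cap can't be made out from this view, but the lever stopped twice at the same height (168.22) and is back up. Nothing else has moved, so I'm handing in.

```bash
python3 -c "
from plant import r
print(r.get_force(),r.get_clock()); r.job_done()"
```

```text
[-0.34786072 -0.33957261 -0.11282352] 16.425
the job is handed in; nothing more can be done
```

I pressed the palm pad down to its stop with the shut fingers through the window, held it, let the lever come back up, took the hand out and handed in. The handover came at about 16.4 s on the robot's clock.

**Press:** From the two cameras I placed the window centre at about (519.5, 25.5, 232) mm with a yaw of 0.436 rad. The pad gave first contact at TCP z = 193.5 and stopped dead at 168.2 on two separate pushes. That is 25.2 mm of travel, against about 23.2 mm needed. I held it there for more than 0.6 s.

**Release:** On the way up the force fell from about 2.6 N at TCP z = 194 to zero at 200. The last pictures show the pad back up in its window, and no change that I could see in the other things on the bench.

**Checks that disagreed or could not be made:**
- **Fingertip height:** Contact came about 28 mm lower than the reported TCP implied. The side camera also showed the tips that much higher than the TCP. I did not find the reason and worked from the touch and the pictures instead.
- **Force at the stop:** The force read only 12–13 N while holding, so the evidence for the stop is the repeated height and the travel.
- **Cap and vial:** The cap's seating could not be made out in the pictures, so I infer it from the full lever travel. The vial was not measured either.
- **Guard:** No force reading pointed to contact with the guard or its frame.

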